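# Free the ratchet pawl and push the hold-down onto the board

## Task

Clamp the walnut board for planing: press down the thumb tab of the bench hold-down's ratchet pawl until the pawl is fully clear of the teeth, then push the raised arm down by its crossbar, past the teeth, until its foot bears on the board. Only press and push: do not lift the arm or the board, keep the board where it lies, leave the pawl clear, and leave the other things on the bench alone.

Things in the scene. Friction and masses are not known exactly. Their poses are not given: they have to be found in the camera images.
- holddown: steel hold-down fixed to the bench. Origin on the bench top right below the arm's hinge, which lies 120 mm up, along x; +y points level from the hinge towards the arm's free end, -y towards the pawl's thumb tab, z up. Base plate y -100 to 56, x +-45 mm; cheeks 137 mm high. The arm's toothed wheel (radius 64 mm) turns between the cheeks
- hold_arm (a joint): angle of the arm above level, rad: starts raised at 0.81 to 0.89; 0 = level, foot flat on the board; -0.12 = stop if no board were there. With the pawl engaged a tooth stops it at about 0.78. Stiff hinge: it stays where it is left, also when the pawl is freed, and takes about 4 to 10 N down at the crossbar to move
- crossbar (a point): centre of the round wooden crossbar on the arm's free end: diameter 32 mm, 100 mm long, parallel to the hinge, 220 mm from the hinge axis. For arm angle a its centre in the holddown frame is at x = 0, y = 220 cos(a), z = 120 + 220 sin(a) mm. The arm is 22 mm wide, 24 mm thick
- pawl (a joint): angle of the pawl, rad: 0 = engaged in the teeth, 0.28 = its stop with the tab pressed fully down; the nose is out of the teeth above about 0.13. No spring: its stiff pivot leaves it where it is put; the tab takes about 3 to 4 N to press
- pawl_tab (a point): centre of the top face of the pawl's ribbed steel thumb tab, 36 mm (x of holddown) by 48 mm (y), 6 mm thick. It turns with the pawl about a pivot along x at y = -50, z = 35 mm of holddown: engaged, it is at y = -150, z = 100 mm; pressed fully down, at y = -164, z = 70 mm
- foot: foot under the arm: a 42 mm square, 10 mm thick rubber pad that swivels a little on a fixed screw spindle. Origin at the centre of the pad's underside, 150 mm along the arm from the hinge and 90 mm below it (when the arm is level)
- board: loose walnut board lying flat under the foot, 250 by 110 by 30 mm thick with dovetails cut in its +x end, origin at its underside (the middle of the 220 mm solid part), long side along its x
- wax_tin: round black tin, diameter 74 mm, 29 mm high, beside the hold-down; leave alone
- wax_block: pale yellow round wax block, diameter 54 mm, 42 mm high, beside the hold-down; leave alone
- offcut: wooden offcut 70 by 45 by 30 mm high beside the hold-down; leave alone
- bench_plane: bench plane, 240 mm long, 64 mm wide, about 105 mm high; leave alone
- hammer: hammer lying on the bench at the left; leave alone
- chisel: chisel lying on the bench at the right, about 245 mm long; leave alone
- bench_brush: bench brush lying on the bench at the right; leave alone

How it is judged:
By the outcome, as a careful person would: the job done as asked, in the order asked, and still so for the second after the job is handed in, with the robot touching nothing.
It also fails if it takes over 48 s, if anything falls off the work surface, if the arm or the gripper's body presses on something with over 40 N, if the wrist force passes 120 N, or if a joint passes its speed limit or range.

## Robot

A 7-joint arm with a two-finger parallel gripper is mounted at the origin on the work surface. World frame = base frame: x ahead of the robot, y to its left, z up, the work surface at z = 0. Lengths are in m, angles in degrees, forces in N, time in s.
With the tool pointing down it reaches from about 0.425 to 0.875 m from the base axis. Payload 4.7 kg.
Tool frame: the origin (TCP) lies at the very end of the fingers, on their centre line; the grasp point (between the pads) lies 19 mm behind it (pinch_z is the distance from the TCP to the grasp point, in m); z points along the fingers, y is the direction in which the jaws open and shut (so a half turn about z gives the same grasp; the last joint's range is limited). The gripper opens to 87 mm and grips with 3 to 60 N. Pads are 19 mm wide; open, the fingers measure 117 mm over their backs; the gripper's body (75 mm by 190 mm) begins 51 mm behind the grasp point.
Start: joints at [-71.041, 18.392, -4.016, 83.108, 1.295, 78.541, -3.26], TCP at [0.203, 0.618, 0.191] pointing down, gripper open.
Joint ranges: [-163.93, 163.93], [-17.29, 119.83], [-79.2, 71.16], [3.27, 140.29], [-89.18, 269.18], [5.43, 117.66], [-154.24, 154.24]. Speed limits (degrees/s): [147.25, 147.25, 180, 180, 180, 180, 180].

## Interface

Orientations are given as [roll, pitch, yaw] about the fixed x, y, z axes, in that order (R = Rz(yaw) Ry(pitch) Rx(roll)).
In Python, from cell import get_obs, read_camera, camera_params, sign_off, pinch_z gives the robot as it stands.
- The arm moves only by the shell command python3 -m handwheel 'ROWS' [FORCE]. ROWS is JSON, a list of rows, each a list of 5 numbers: the finger opening in m, from 0 to 0.087, then the shift along the tool's x, y, z in m, then the turn about the tool's z in rad. In form: [[jaw, tx, ty, tz, twist], ...]. A call has 1 to 20 rows; each row is the pose to reach, as a shift and turn from the pose commanded when the call began, along the tool's axes at that moment; what a row does not reach only later rows make up. A row lasts 1/10 s, in which the tool goes at most 50 mm and 8.59 degrees, less where a joint would pass 70% of its speed; a pose out of reach is approached as far as the arm can. A call with a gripper value outside its range is refused whole. The fingers move at their own pace and stop on an object; FORCE is the grip in N (left out, the last holds). Time passes only in rows, so rows that repeat a pose let the fingers close. It gives the time, the measured TCP pose, the force and the opening at its end, in the units of the state.
- get_obs(): the state, without advancing time (a new reading comes with each control period).
- read_camera(name): name is "scene" or "top"; returns the picture (420x560x3 uint8, blue, green, red); there is no depth.
- camera_params(name): a dict with "camera_matrix" (3x3 intrinsics, pixels), "k1" (the pictures are not rectified: a ray, as slopes to the right and down, at radius r is drawn at 1 + k1 r^2 times it, then the intrinsics apply), "R" (3x3) and "t" (3): a world point X has camera coordinates R X + t. Camera axes: x right, y down, z forward; pixel columns grow to the right and rows downward; lengths in m; the calibration is good to about 2 mm. A picture is of the moment at which its call begins. camera_params takes no time and is no camera call.
- sign_off(): hands the job in, once; it reports no verdict.
The state is a dict: "time_s": time; "qpos": joint angles; "joint_velocities": joint speeds; "effort": joint torques, N m; "tool_pos": TCP position; "tool_rot": TCP orientation; "force": force on the tool from outside, world axes, zero at the start; "wrist_torque": the same for the moment, N m; "grip_width": finger opening in m.
Only numpy, scipy, OpenCV 4.12 (cv2) and the standard library are available. Lean on these libraries where they do the work, as an engineer would, in place of code of your own. Each camera call takes 0.05 s, during which the arm holds its last target.

## Working session

There is one attempt and no reset: what is moved stays moved. The work goes in short steps, Python scripts to look and compute and a shell command to move; the robot and the scene stay as the last step left them, time stands still between calls to the robot, and variables do not carry over. Pictures are saved under pics/ and viewed, and the job is handed in when it is done.

```bash
ls && mkdir -p pics && python3 - <<'E'
from cell import *
import cv2
o=get_obs()
print({k:o[k] for k in('time_s','qpos','tool_pos','tool_rot','force','grip_width')},pinch_z)
for n in('scene','top'):
    cv2.imwrite(f'pics/{n}0.png',read_camera(n)); print(n,camera_params(n))
E
```

```text
pics
{'time_s': 0.0, 'qpos': array([-71.04113423,  18.43882898,  -4.01555666,  83.17238745,
         1.2961354 ,  78.53960832,  -3.2594262 ]), 'tool_pos': array([0.20236546, 0.61708227, 0.1903862 ]), 'tool_rot': array([-1.79894476e+02,  6.66946067e-03,  1.61851659e+02]), 'force': array([-0.23368741,  0.49904392,  0.26960261]), 'grip_width': 0.08679286394396885} 0.0187
scene {'camera_matrix': array([[447.6977905 ,   0.        , 280.72886105],
       [  0.        , 447.6977905 , 219.36648602],
       [  0.        ,   0.        ,   1.        ]]), 'k1': -0.10475722363138161, 'R': array([[ 0.60821197,  0.79377388,  0.00110554],
       [ 0.57752725, -0.44156135, -0.68664827],
       [-0.5445553 ,  0.41826618, -0.72698895]]), 't': array([-0.34727427, -0.29259517,  1.73254535])}
top {'camera_matrix': array([[526.60440877,   0.        , 276.01311639],
       [  0.        , 526.60440877, 214.25498369],
       [  0.        ,   0.        ,   1.        ]]), 'k1': -0.06790762555611399, 'R': array([[-0.00732968, -0.99988155, -0.01353388],
       [-0.99456619,  0.00869492, -0.1037424 ],
       [ 0.10384779,  0.01269995, -0.99451212]]), 't': array([-0.00575278,  0.59745047,  1.25243167])}
```

View pics/scene0.png

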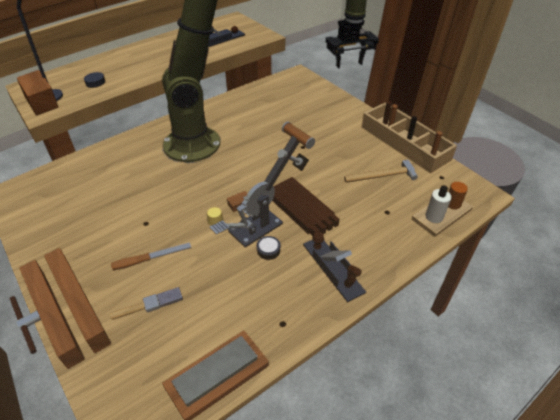

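View pics/top0.png

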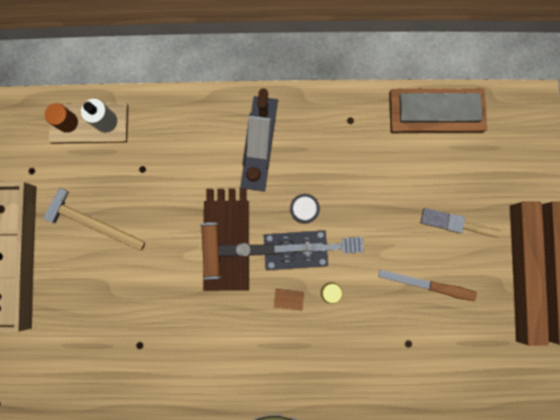

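The scene view shows the hold-down in the middle of the table, with its crossbar near (298,135) and its tab near (222,228). In the top view the crossbar is at about (210,250), the base plate at (296,250) and the tab at (352,245). The wax block (332,293) and tin (305,208) lie beside it. I'll enlarge both views to measure.

```bash
python3 - <<'E'
import cv2
a=cv2.imread('pics/top0.png')[180:320,190:390]; cv2.imwrite('pics/top0z.png',cv2.resize(a,None,fx=4,fy=4,interpolation=cv2.INTER_CUBIC))
a=cv2.imread('pics/scene0.png')[110:260,190:350]; cv2.imwrite('pics/scene0z.png',cv2.resize(a,None,fx=4,fy=4,interpolation=cv2.INTER_CUBIC))
E
```

```text
(no output)
```

View pics/top0z.png

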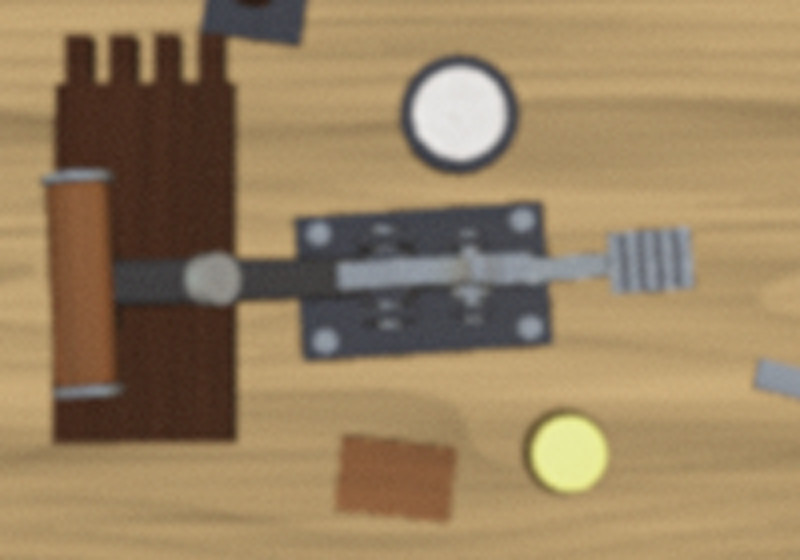

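View pics/scene0z.png

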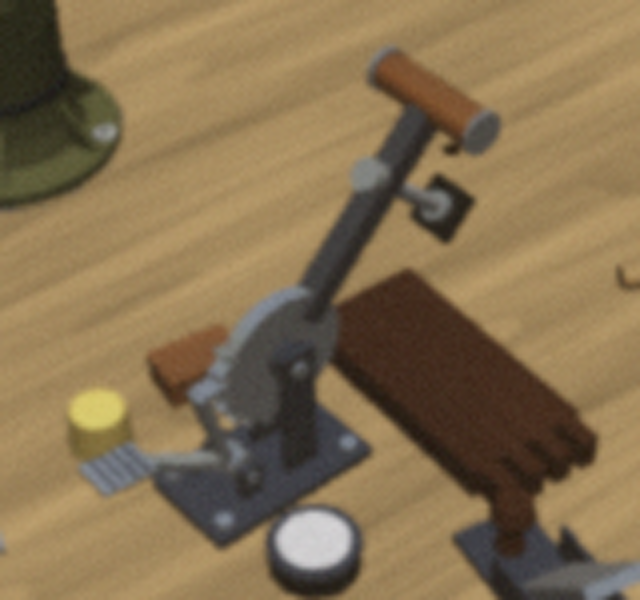

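```bash
cat > h.py <<'E'
import numpy as np, cv2
from cell import camera_params
def ray(n,uv):
    p=camera_params(n);K=p['camera_matrix'];
    q=cv2.undistortPoints(np.array([[uv]],float),K,np.array([p['k1'],0,0,0,0]))[0,0]
    # picture model r->(1+k1 r^2) with slopes: matches OpenCV k1
    R=p['R'];return -R.T@p['t'],R.T@np.array([q[0],q[1],1.])
def plane(n,uv,z):
    c,d=ray(n,uv);return c+d*(z-c[2])/d[2]
def tri(a,b):
    c1,d1=ray('top',a);c2,d2=ray('scene',b)
    s=np.linalg.lstsq(np.c_[d1,-d2],c2-c1,rcond=None)[0]
    p,q=c1+s[0]*d1,c2+s[1]*d2
    return (p+q)/2,np.linalg.norm(p-q)
def proj(n,X):
    p=camera_params(n);return cv2.projectPoints(np.array([X],float),cv2.Rodrigues(p['R'])[0],p['t'],p['camera_matrix'],np.array([p['k1'],0,0,0,0]))[0][0,0]
T=lambda u,v:(u/4+190-.375,v/4+180-.375)
S=lambda u,v:(u/4+190-.375,v/4+110-.375)
E
python3 - <<'E'
from h import *
np.set_printoptions(precision=4,suppress=True)
C=[plane('top',T(*p),0.010) for p in((297,218),(541,203),(551,343),(304,358))]
for i in range(4):print(C[i],np.linalg.norm(C[i]-C[i-1]))
m=np.mean(C,axis=0)
yh=(C[0]+C[3]-C[1]-C[2])[:2];yh/=np.linalg.norm(yh);xh=np.array([yh[1],-yh[0]])
o=m[:2]+yh*0.022
print('origin',o,'yhat',yh,'xhat',xh,np.degrees(np.arctan2(xh[1],xh[0])))
for nm,a,b in(('bar far',(78,176),(482,130)),('bar near',(90,391),(386,66)),('tab',(650,261),(117,467))):
    X,e=tri(T(*a),S(*b));d=X[:2]-o;print(nm,X,'gap',e,'in frame',d@xh,d@yh,X[2])
def w(x,y,z):return np.r_[o+xh*x+yh*y,z]
for a in(.81,.85,.89):
    X=w(0,.22*np.cos(a),.12+.22*np.sin(a));print(a,X,(proj('top',X)-[189.6,179.6])*4,(proj('scene',X)-[189.6,109.6])*4)
X=w(0,-.15,.1);print('tab',X,(proj('top',X)-[189.6,179.6])*4,(proj('scene',X)-[189.6,109.6])*4)
print('block',plane('top',T(568,453),.042),'tin',plane('top',T(460,115),.029))
E
```

```text
[0.5505 0.02   0.01  ] 0.08614415354126119
[ 0.5585 -0.1306  0.01  ] 0.15084810710079766
[ 0.4724 -0.1353  0.01  ] 0.0862264212941777
[0.4645 0.0162 0.01  ] 0.15173537535702303
origin [ 0.5103 -0.0355] yhat [-0.0528  0.9986] xhat [0.9986 0.0528] 3.0255500356088376
bar far [0.5539 0.1176 0.285 ] gap 0.0012122774174808963 in frame 0.05163719372202785 0.15049769436700297 0.28503108986123266
bar near [0.4497 0.1116 0.2846] gap 0.001922402825325479 in frame -0.05280919272806255 0.15004430819426967 0.28464344834655086
tab [ 0.5179 -0.1858  0.0993] gap 0.0008886476632964416 in frame -0.0003355960926883697 -0.15051510908766902 0.09926854046257971
0.81 [0.5023 0.116  0.2793] [ 81.291  281.5918] [433.7811 103.2925]
0.85 [0.5027 0.1095 0.2853] [ 92.8969 280.3532] [427.3814 100.0421]
0.89 [0.503  0.1028 0.291 ] [105.1903 279.091 ] [420.6626  97.1792]
tab [ 0.5182 -0.1852  0.1   ] [650.0031 260.9054] [118.4591 466.3315]
block [ 0.4069 -0.1417  0.042 ] tin [ 0.6114 -0.0805  0.029 ]
```

```bash
cat >> h.py <<'E'
o=np.array([.5103,-.0355]);yh=np.array([-.0528,.9986]);xh=np.array([.9986,.0528])
def w(x,y,z):return np.r_[o+xh*x+yh*y,z]
def go(X):
    from cell import get_obs
    from scipy.spatial.transform import Rotation as Ro
    s=get_obs();R=Ro.from_euler('xyz',s['tool_rot'],degrees=True).as_matrix()
    v=R.T@(np.array(X)-s['tool_pos']);ang=np.arctan2(R[1,1],R[0,1])-np.radians(3.03)
    return np.round(v,4),'twist',round(ang,3)
E
python3 - <<'E'
from h import *
print(go(w(0,-.15,.40)))
E
python3 -m handwheel '[[0,0,0,-0.05,0],[0,0,0,-0.10,0],[0,0,0,-0.15,0],[0,0,0,-0.2,0],[0,0,0,-0.21,0],[0,0,0,-0.21,0]]' 30
```

```text
(array([-0.5501, -0.6645, -0.2083]), 'twist', np.float64(1.201))
time_s: 0.7
tool_pos: [0.2027, 0.6184, 0.4036]
tool_rot: [179.8, -0.0, 161.9]
force: [0.0, 0.1, -0.8]
grip_width: 0.0467
```

```bash
python3 -m handwheel '[[0,-0.06,-0.04,0,0.1],[0,-0.12,-0.08,0,0.2],[0,-0.18,-0.12,0,0.3],[0,-0.24,-0.16,0,0.4],[0,-0.3,-0.2,0,0.5],[0,-0.334,-0.225,0,0.6],[0,-0.334,-0.225,0,0.6],[0,-0.334,-0.225,0,0.6],[0,-0.36,-0.27,0,0.7],[0,-0.38,-0.31,0,0.8],[0,-0.4,-0.35,0,0.9],[0,-0.42,-0.4,0,1.0],[0,-0.44,-0.44,0,1.1],[0,-0.46,-0.48,0,1.2],[0,-0.48,-0.52,0,1.2],[0,-0.5,-0.56,0,1.2],[0,-0.52,-0.6,0,1.2],[0,-0.54,-0.64,0,1.2],[0,-0.55,-0.6645,0,1.2],[0,-0.55,-0.6645,0,1.2]]'
python3 - <<'E'
from h import *
print(go(w(0,-.15,.13)))
E
```

```text
time_s: 2.7
tool_pos: [0.5161, -0.1901, 0.3986]
tool_rot: [-179.7, 0.1, 92.6]
force: [-0.9, -0.6, 0.1]
grip_width: 0.0002
(array([0.0051, 0.0037, 0.2686]), 'twist', np.float64(-0.008))
```

```bash
python3 -m handwheel '[[0,0,0,0.05,0],[0,0,0,0.1,0],[0,0,0,0.15,0],[0,0,0,0.2,0],[0,0,0,0.24,0],[0,0,0,0.268,0],[0,0,0,0.268,0],[0,0,0,0.268,0],[0,0,0,0.268,0]]'
python3 - <<'E'
from h import *
from cell import read_camera
print(go(w(0,-.15,.10)))
a=[cv2.resize(read_camera(n)[s],(400,300),interpolation=cv2.INTER_CUBIC) for n,s in(('top',np.s_[200:300,280:414]),('scene',np.s_[150:250,170:304]))]
cv2.imwrite('pics/a1.png',np.hstack(a))
E
```

```text
time_s: 3.6
tool_pos: [0.5192, -0.185, 0.1349]
tool_rot: [179.9, 0.0, 93.1]
force: [-0.7, -0.0, 0.2]
grip_width: 0.0004
(array([-0.0002, -0.0011,  0.0349]), 'twist', np.float64(0.002))
```

View pics/a1.png

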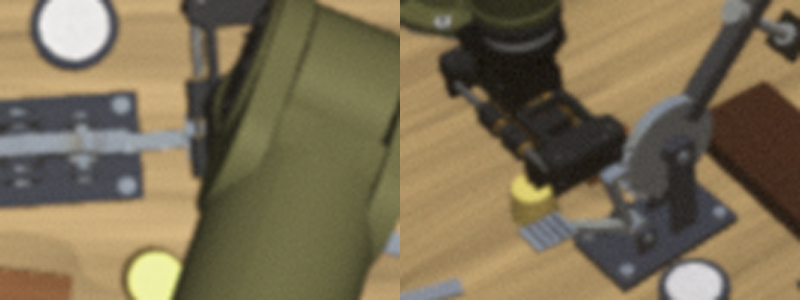

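```bash
python3 - <<'E'
from h import *
from cell import read_camera,get_obs
im=read_camera('scene');X=get_obs()['tool_pos']
print(X,proj('scene',X),proj('top',X))
a=im[100:250,140:340];a=cv2.resize(a,None,fx=4,fy=4,interpolation=cv2.INTER_CUBIC)
u=(proj('scene',X)-[140,100])*4;cv2.circle(a,tuple(int(v) for v in u),5,(0,0,255),1)
cv2.imwrite('pics/a2.png',a)
E
```

```text
[ 0.51926861 -0.18522934  0.1350075 ] [218.19781785 218.09855989] [354.13185065 243.64114264]
```

View pics/a2.png

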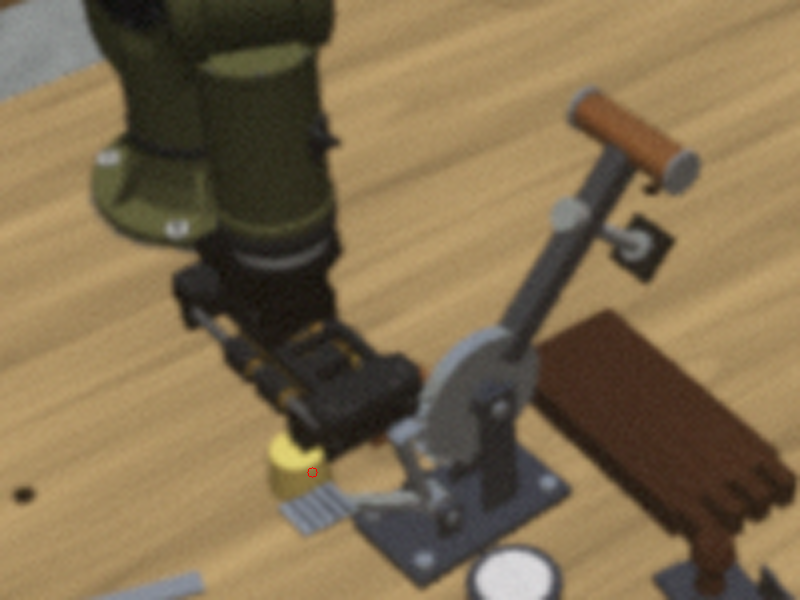

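```bash
python3 - <<'E'
from h import *
import numpy as np
X=np.array([.5193,-.1852,.135])
for dx in(-.095,0,.095):
  for dy in(-.0375,.0375):
    for dz in (0,.03,.07,):
      print(dx,dy,dz,(proj('scene',X+[dx,dy,dz])-[140,100])*4)
E
```

```text
-0.095 -0.0375 0 [201.17701178 420.43323771]
-0.095 -0.0375 0.03 [195.20494368 390.98704178]
-0.095 -0.0375 0.07 [186.9635268  350.17950555]
-0.095 0.0375 0 [288.3072053  377.59417793]
-0.095 0.0375 0.03 [283.89915565 348.11006519]
-0.095 0.0375 0.07 [277.82226948 307.29422032]
0 -0.0375 0 [267.70665928 495.84491264]
0 -0.0375 0.03 [262.57651788 466.42595316]
0 -0.0375 0.07 [255.4797007  425.56191898]
0 0.0375 0 [357.00267799 449.50988112]
0 0.0375 0.03 [353.5351202 419.9857907]
0 0.0375 0.07 [348.7439204  379.02565278]
0.095 -0.0375 0 [340.3453059  577.91099633]
0.095 -0.0375 0.03 [336.27489475 548.69593003]
0.095 -0.0375 0.07 [330.62943137 508.01434063]
0.095 0.0375 0 [431.75272499 527.62491991]
0.095 0.0375 0.03 [429.44316671 498.2156254 ]
0.095 0.0375 0.07 [426.24432804 457.31960222]
```

```bash
python3 - <<'E'
from h import *
from cell import read_camera
im=cv2.imread('pics/scene0.png');X=np.array([.2024,.6171,.1904])
a=cv2.resize(im[0:100,290:420],None,fx=4,fy=4,interpolation=cv2.INTER_CUBIC)
for d in(0,.019,.07,.12):
  for k in (-.0435,0,.0435):
    P=X+np.array([.311*k,.95*k,d]);u=(proj('scene',P)-[290,0])*4;cv2.circle(a,tuple(int(v) for v in u),4,(0,0,255),1)
b=read_camera('top');X=np.array([.5193,-.1852,.135])
b=cv2.resize(b[180:330,280:430],None,fx=2.8,fy=2.8,interpolation=cv2.INTER_CUBIC)[:400]
for d in(0,.07,.12):
  for k in (-.095,0,.095):
    P=X+np.array([k,0.05*k,d]);u=(proj('top',P)-[280,180])*2.8;cv2.circle(b,tuple(int(v) for v in u),4,(0,0,255),1)
b=b[:400,:280]
cv2.imwrite('pics/a3.png',np.hstack([a,b]))
E
```

```text
(no output)
```

View pics/a3.png

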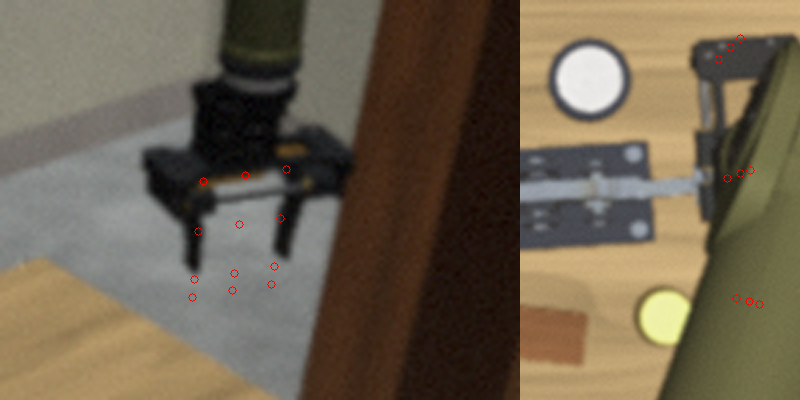

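The drawn gripper sits higher in the scene view than the reported TCP projects, and the same was true in the first picture. I'll turn the wrist so the fingertips are visible and measure them before touching anything.

```bash
python3 -m handwheel '[[0,0,0,-0.02,-0.15],[0,0,0,-0.02,-0.3],[0,0,0,-0.02,-0.45],[0,0,0,-0.02,-0.6],[0,0,0,-0.02,-0.75],[0,0,0,-0.02,-0.85],[0,0,0,-0.02,-0.85],[0,0,0,-0.02,-0.85]]'
python3 - <<'E'
from h import *
from cell import read_camera,get_obs
im=read_camera('scene');s=get_obs();X=s['tool_pos'];print(s['qpos'])
a=im[120:250,160:320];a=cv2.resize(a,None,fx=4,fy=4,interpolation=cv2.INTER_CUBIC)
for d in(0,.04,.07):
  u=(proj('scene',X+[0,0,d])-[160,120])*4;cv2.circle(a,tuple(int(v) for v in u),4,(0,0,255),1);print(u)
cv2.imwrite('pics/a4.png',a)
E
```

```text
time_s: 4.6
tool_pos: [0.5184, -0.1852, 0.1539]
tool_rot: [180.0, 0.0, 141.6]
force: [-0.3, 1.0, -0.4]
grip_width: 0.0004
[-17.22250147   8.23615323  37.51754103 101.66763326  -5.28797828
  71.81968199  73.32709384]
[229.47650064 373.24355829]
[223.61471477 332.84479195]
[219.05544776 301.29114662]
```

View pics/a4.png

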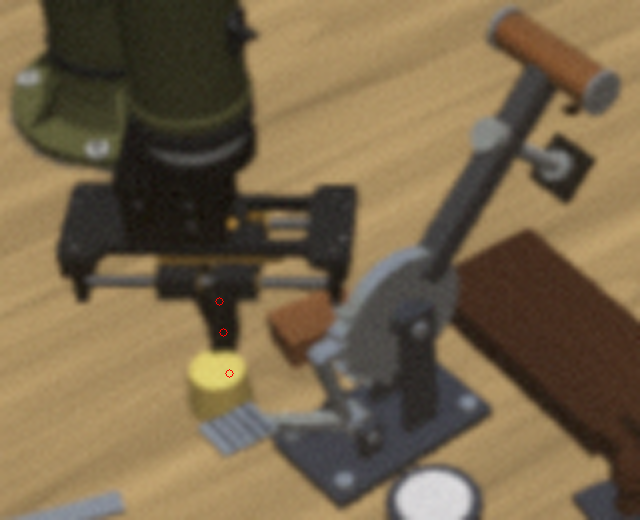

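The fingertips are drawn at about (224,348) in this crop, against a projected TCP of (229,373). The top view agrees in x and y, so the real fingertips are about 25 mm higher than reported. I'll turn back and come down slowly, watching the force to find contact.

```bash
python3 -m handwheel '[[0,0,0,0,0.15],[0,0,0,0,0.3],[0,0,0,0,0.45],[0,0,0,0,0.6],[0,0,0,0,0.75],[0,0,0,0.02,0.85],[0,0,0,0.035,0.85],[0,0,0,0.045,0.85],[0,0,0,0.045,0.85],[0,0,0,0.045,0.85]]'
python3 - <<'E'
from h import *
print(go(w(0,-.153,.09)))
E
python3 -m handwheel '[[0,0,0,0.004,0],[0,0,0,0.008,0],[0,0,0,0.012,0],[0,0,0,0.016,0],[0,0,0,0.016,0]]'
```

```text
time_s: 5.65
tool_pos: [0.5182, -0.1852, 0.1085]
tool_rot: [-180.0, 0.0, 93.1]
force: [0.7, 0.2, -0.1]
grip_width: 0.0005
(array([-0.003 ,  0.    ,  0.0185]), 'twist', np.float64(0.002))
time_s: 6.15
tool_pos: [0.5177, -0.1849, 0.0918]
tool_rot: [-179.9, -0.0, 93.1]
force: [-0.7, 1.5, -0.2]
grip_width: 0.0006
```

No contact at a reported z of 0.092, although the tab top is at 0.100, so the height offset is real. I'll keep coming down.

```bash
python3 -m handwheel '[[0,0,0,0.003,0],[0,0,0,0.006,0],[0,0,0,0.008,0],[0,0,0,0.008,0]]'; python3 -m handwheel '[[0,0,0,0.002,0],[0,0,0,0.004,0],[0,0,0,0.004,0]]';python3 -m handwheel '[[0,0,0,0.002,0],[0,0,0,0.004,0],[0,0,0,0.004,0]]'; python3 -m handwheel '[[0,0,0,0.002,0],[0,0,0,0.004,0],[0,0,0,0.004,0]]'
python3 - <<'E'
from h import *
from cell import read_camera,get_obs
im=read_camera('scene')
a=im[150:250,170:300];a=cv2.resize(a,None,fx=5,fy=5,interpolation=cv2.INTER_CUBIC)
cv2.imwrite('pics/a5.png',a)
E
```

```text
time_s: 6.55
tool_pos: [0.5179, -0.185, 0.0841]
tool_rot: [-180.0, -0.0, 93.1]
force: [0.0, -0.3, -0.2]
grip_width: 0.0004
time_s: 6.85
tool_pos: [0.518, -0.185, 0.0802]
tool_rot: [-180.0, -0.0, 93.1]
force: [0.6, -0.5, 0.3]
grip_width: 0.0003
time_s: 7.15
tool_pos: [0.5179, -0.185, 0.0761]
tool_rot: [-180.0, -0.0, 93.1]
force: [-0.8, 1.0, -0.1]
grip_width: 0.0
time_s: 7.45
tool_pos: [0.5179, -0.185, 0.0721]
tool_rot: [-180.0, -0.0, 93.1]
force: [-0.0, 1.2, -0.5]
grip_width: 0.0004
```

View pics/a5.png

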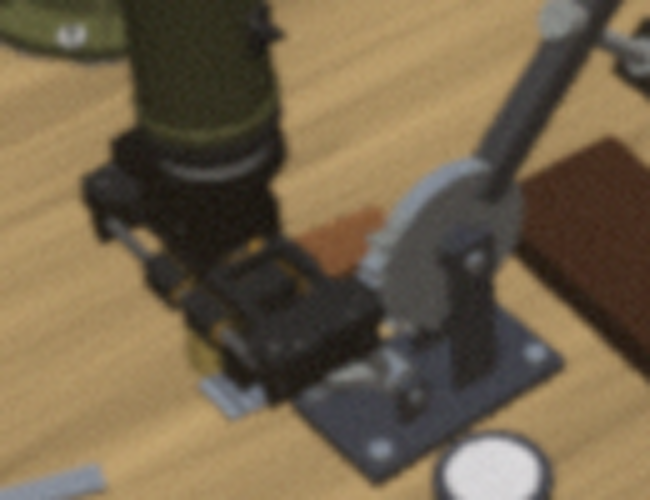

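No contact yet at 0.072. The edge of the tab shows at about (235,400) in the crop and looks unmoved. I'll continue in small steps.

```bash
python3 -m handwheel '[[0,0,0,0.001,0],[0,0,0,0.002,0],[0,0,0,0.003,0]]'; python3 -m handwheel '[[0,0,0,0.001,0],[0,0,0,0.002,0],[0,0,0,0.003,0]]';python3 -m handwheel '[[0,0,0,0.001,0],[0,0,0,0.002,0],[0,0,0,0.003,0]]'
python3 - <<'E'
from cell import get_obs
print(get_obs()['force'],get_obs()['effort'].round(2),get_obs()['wrist_torque'])
E
```

```text
time_s: 7.8
tool_pos: [0.5182, -0.1851, 0.0694]
tool_rot: [180.0, -0.0, 93.1]
force: [0.4, 0.7, 0.2]
grip_width: 0.0003
time_s: 8.1
tool_pos: [0.5184, -0.1862, 0.0669]
tool_rot: [180.0, 0.1, 93.1]
force: [-0.8, -1.6, 3.9]
grip_width: 0.0002
time_s: 8.4
tool_pos: [0.5186, -0.1855, 0.0637]
tool_rot: [179.9, 0.0, 93.1]
force: [-0.7, -2.5, 3.8]
grip_width: 0.0004
[-0.65130723 -2.53251176  3.84841033] [-1.160e+00 -3.196e+01  3.660e+00 -2.564e+01 -6.900e-01  5.300e-01
 -1.000e-02] [-0.67578393 -0.01332896 -0.01954276]
```

Contact came at a reported z of about 0.068, with a force of 3.9 N. That matches the tab's resistance and gives a z offset of about 31 mm. Now I'll press along the tab's arc.

```bash
python3 -m handwheel '[[0,-0.001,0,0.002,0],[0,-0.002,0,0.004,0],[0,-0.003,0,0.006,0],[0,-0.004,0,0.008,0],[0,-0.005,0,0.010,0],[0,-0.005,0,0.010,0]]'; python3 -m handwheel '[[0,-0.001,0,0.002,0],[0,-0.002,0,0.004,0],[0,-0.003,0,0.006,0],[0,-0.003,0,0.008,0],[0,-0.003,0,0.008,0]]'
python3 - <<'E'
from h import *
from cell import read_camera,get_obs
im=read_camera('scene')
a=im[150:250,170:300];a=cv2.resize(a,None,fx=5,fy=5,interpolation=cv2.INTER_CUBIC)
cv2.imwrite('pics/a6.png',a)
E
```

```text
time_s: 9.0
tool_pos: [0.5184, -0.1899, 0.0531]
tool_rot: [-180.0, -0.0, 93.1]
force: [1.4, -1.2, 2.3]
grip_width: 0.0004
time_s: 9.5
tool_pos: [0.5183, -0.1932, 0.0451]
tool_rot: [-180.0, -0.0, 93.1]
force: [1.2, -1.3, 3.1]
grip_width: 0.0007
```

View pics/a6.png

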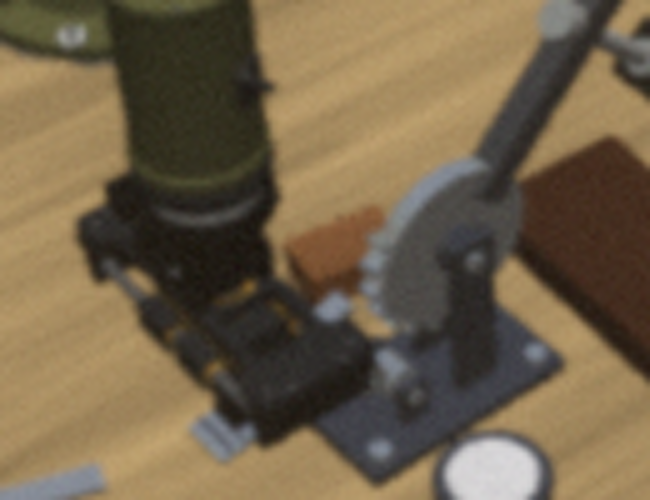

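The pawl nose at (333,305) has swung away from the wheel's teeth. I'll keep pressing until the stop pushes back.

```bash
python3 -m handwheel '[[0,-0.001,0,0.002,0],[0,-0.001,0,0.003,0],[0,-0.002,0,0.004,0],[0,-0.002,0,0.004,0]]'; python3 -m handwheel '[[0,0,0,0.001,0],[0,-0.001,0,0.002,0],[0,-0.001,0,0.002,0]]'; python3 -m handwheel '[[0,0,0,0.001,0],[0,0,0,0.002,0],[0,0,0,0.002,0]]'
```

```text
time_s: 9.95
tool_pos: [0.5184, -0.1946, 0.0411]
tool_rot: [-180.0, -0.0, 93.1]
force: [-0.2, -0.4, 1.9]
grip_width: 0.0004
time_s: 10.25
tool_pos: [0.5186, -0.1947, 0.0405]
tool_rot: [-180.0, -0.2, 93.1]
force: [-3.5, 2.1, 11.8]
grip_width: 0.0007
time_s: 10.55
tool_pos: [0.5188, -0.1947, 0.0401]
tool_rot: [-180.0, -0.2, 93.1]
force: [-8.9, 4.4, 24.2]
grip_width: 0.0008
```

The stop is reached at a reported z of 0.040, with the force rising to 24 N. I'll back straight up and look.

```bash
python3 -m handwheel '[[0,0,0,-0.01,0],[0,0,0,-0.03,0],[0,0,0,-0.08,0],[0,0,0,-0.13,0],[0,0,0,-0.18,0],[0,0,0,-0.23,0],[0,0,0,-0.28,0],[0,0,0,-0.32,0],[0,0,0,-0.32,0],[0,0,0,-0.32,0]]'
python3 - <<'E'
from h import *
from cell import read_camera,get_obs
im=read_camera('scene')
a=im[110:260,190:350];a=cv2.resize(a,None,fx=4,fy=4,interpolation=cv2.INTER_CUBIC)
cv2.imwrite('pics/a7.png',a)
print(go(w(0,.151,.36)))
E
```

```text
time_s: 11.55
tool_pos: [0.5189, -0.196, 0.3576]
tool_rot: [180.0, -0.0, 93.1]
force: [0.1, 0.0, -0.5]
grip_width: 0.0001
(array([ 0.3114,  0.0008, -0.0034]), 'twist', np.float64(0.001))
```

View pics/a7.png

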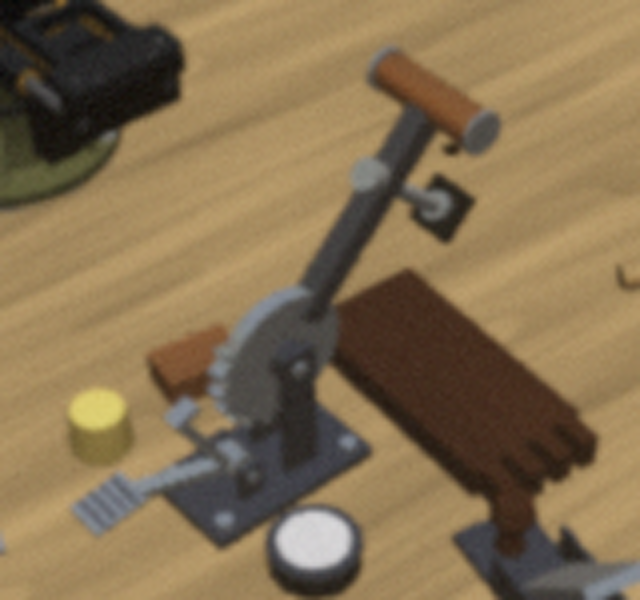

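The pawl stays down: the tab is at (110,503), the nose at (182,412) is clear of the teeth, and nothing else has moved. Next I'll go over the crossbar.

```bash
python3 -m handwheel '[[0,0.05,0,-0.01,0],[0,0.1,0,-0.01,0],[0,0.15,0,-0.01,0],[0,0.2,0,-0.01,0],[0,0.25,0,-0.01,0],[0,0.29,0,-0.01,0],[0,0.311,0,-0.01,0],[0,0.311,0,-0.01,0],[0,0.311,0,-0.01,0]]'
python3 - <<'E'
from h import *
from cell import read_camera,get_obs
b=read_camera('scene')[80:200,220:360];a=read_camera('top')[180:320,180:320]
cv2.imwrite('pics/a8.png',np.hstack([cv2.resize(x,(400,400),interpolation=cv2.INTER_CUBIC) for x in(a,b)]))
print(go(w(0,.15,.29)))
E
```

```text
time_s: 12.5
tool_pos: [0.5014, 0.1139, 0.3658]
tool_rot: [-179.8, 0.1, 93.1]
force: [0.4, -0.5, 0.8]
grip_width: 0.0007
(array([0.0019, 0.0007, 0.0767]), 'twist', np.float64(-0.002))
```

View pics/a8.png

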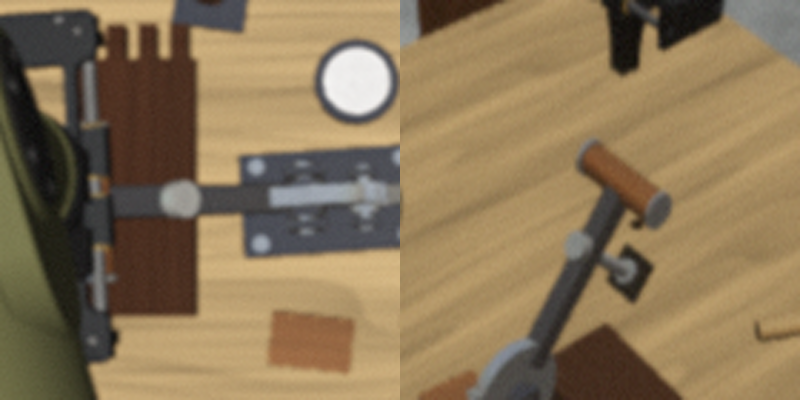

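```bash
python3 -m handwheel '[[0,0,0,0.04,0],[0,0.001,0,0.07,0],[0,0.001,0,0.08,0],[0,0.001,0,0.08,0],[0,0.001,0,0.08,0]]'; python3 -m handwheel '[[0,0,0,0.003,0],[0,0,0,0.006,0],[0,0,0,0.009,0],[0,0,0,0.009,0]]';python3 -m handwheel '[[0,0,0,0.002,0],[0,0,0,0.004,0],[0,0,0,0.006,0],[0,0,0,0.006,0]]'
```

```text
time_s: 13.1
tool_pos: [0.5027, 0.1149, 0.2889]
tool_rot: [179.9, -0.0, 93.0]
force: [-0.2, -0.2, 0.5]
grip_width: 0.0006
time_s: 13.5
tool_pos: [0.5018, 0.1155, 0.2782]
tool_rot: [-180.0, 0.0, 93.1]
force: [0.1, -0.3, 0.1]
grip_width: 0.0006
time_s: 13.9
tool_pos: [0.5017, 0.1154, 0.2721]
tool_rot: [-180.0, 0.0, 93.1]
force: [0.4, -0.5, 1.0]
grip_width: 0.0005
```

```bash
python3 -m handwheel '[[0,0.004,0,0.004,0],[0,0.008,0,0.008,0],[0,0.012,0,0.013,0],[0,0.016,0,0.018,0],[0,0.02,0,0.023,0],[0,0.024,0,0.028,0],[0,0.028,0,0.033,0],[0,0.032,0,0.038,0],[0,0.032,0,0.038,0]]'
python3 - <<'E'
from h import *
from cell import read_camera,get_obs
s=get_obs();d=s['tool_pos'][:2]-o;print('frame',d@xh,d@yh)
b=read_camera('scene')[80:220,200:360]
cv2.imwrite('pics/a9.png',cv2.resize(b,None,fx=4,fy=4,interpolation=cv2.INTER_CUBIC))
E
```

```text
time_s: 14.8
tool_pos: [0.5001, 0.1515, 0.2355]
tool_rot: [179.9, -0.3, 93.3]
force: [-0.9, 3.5, 5.5]
grip_width: 0.0005
frame -0.00028862958750873924 0.18731160544539444
```

View pics/a9.png

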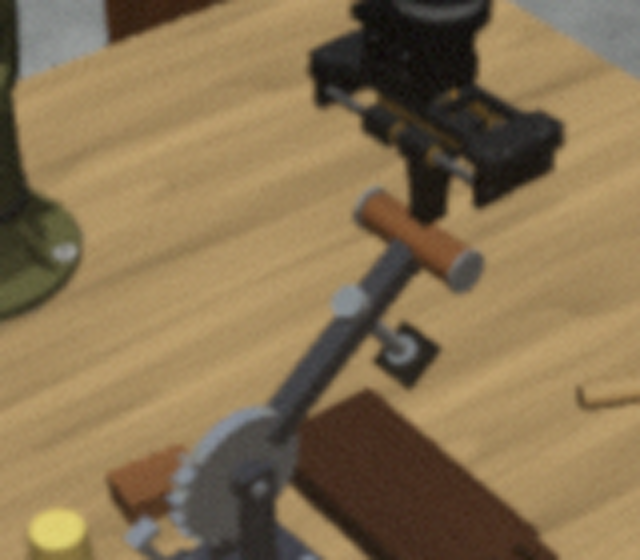

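```bash
python3 - <<'E'
from h import *
for a in (.8,.75,.7,.65,.6,.55):
    X=w(0,.22*np.cos(a),.12+.22*np.sin(a));print(a,(proj('scene',X)-[199.6,79.6])*4, .22*np.cos(a),.12+.22*np.sin(a))
E
```

```text
0.8 [395.25260658 224.17009189] 0.1532754760563764 0.277818339997895
0.75 [402.69193388 228.87373914] 0.1609715511522406 0.2699605272051335
0.7 [409.61169899 234.13447772] 0.16826528120258746 0.261727891192292
0.65 [416.00441357 239.92704498] 0.1751384356807923 0.25314100926192873
0.6 [421.86444493 246.22563582] 0.18157383528012924 0.24422134414690777
0.55 [427.18790503 253.00405249] 0.18755539485309125 0.23499119036474503
```

The bar is at a ≈ 0.65, past the tooth stop, but the fingers sit about 11 mm too far outboard on it. I'll lift off slightly, re-centre, then continue down to about 0.2 rad.

```bash
python3 -m handwheel '[[0,0,0,-0.008,0],[0,-0.006,0,-0.008,0],[0,-0.012,0,-0.008,0],[0,-0.012,0,-0.004,0],[0,-0.011,0,0,0],[0,-0.006,0,0.006,0],[0,0,0,0.015,0],[0,0.006,0,0.025,0],[0,0.011,0,0.035,0],[0,0.015,0,0.045,0],[0,0.019,0,0.055,0],[0,0.023,0,0.065,0],[0,0.026,0,0.075,0],[0,0.028,0,0.087,0],[0,0.028,0,0.087,0]]'
python3 - <<'E'
from h import *
from cell import read_camera,get_obs
s=get_obs();d=s['tool_pos'][:2]-o;print('frame',d@xh,d@yh)
b=read_camera('scene')[80:220,200:360]
cv2.imwrite('pics/a10.png',cv2.resize(b,None,fx=4,fy=4,interpolation=cv2.INTER_CUBIC))
for a in (.4,.3,.25,.2,.15):
    X=w(0,.22*np.cos(a),.12+.22*np.sin(a));print(a,(proj('scene',X)-[199.6,79.6])*4, .22*np.cos(a),.12+.22*np.sin(a))
E
```

```text
time_s: 16.35
tool_pos: [0.4976, 0.1774, 0.1456]
tool_rot: [-179.9, -0.0, 93.2]
force: [-0.5, -0.2, 0.5]
grip_width: 0.0005
frame -0.0014767599803345505 0.21330048128881965
0.4 [439.9237776  275.95317577] 0.20263341868063472 0.20567203530790312
0.3 [445.72848744 293.16529782] 0.21017402760763332 0.1850144454654947
0.25 [447.83442216 302.26618229] 0.21316073277634184 0.17442887103599503
0.2 [449.4160531  311.66242996] 0.21561464712507317 0.16370725277491346
0.15 [450.47950304 321.3285888 ] 0.2175296371459293 0.15287638914419183
```

View pics/a10.png

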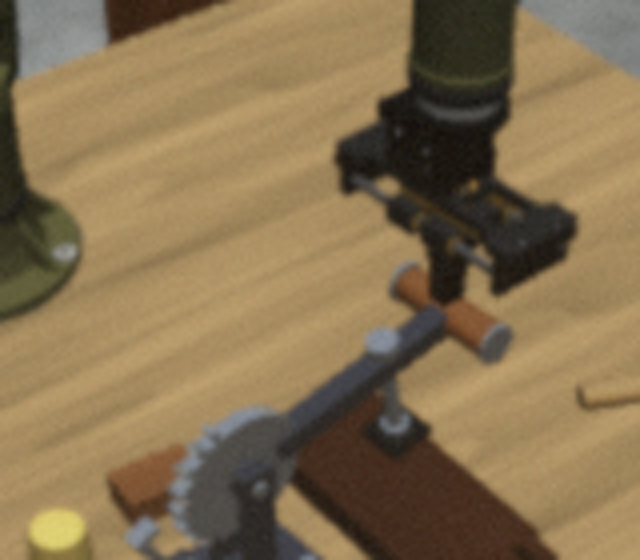

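The bar is now at (451,310), which is a ≈ 0.2, and the finger is centred on it. I'll do the last stretch slowly.

```bash
python3 -m handwheel '[[0,0.001,0,0.006,0],[0,0.002,0,0.012,0],[0,0.003,0,0.018,0],[0,0.003,0,0.024,0],[0,0.004,0,0.03,0],[0,0.004,0,0.034,0],[0,0.004,0,0.034,0]]'; python3 -m handwheel '[[0,0,0,0.002,0],[0,0,0,0.004,0],[0,0,0,0.004,0]]'; python3 -m handwheel '[[0,0,0,0.001,0],[0,0,0,0.002,0],[0,0,0,0.002,0]]'
```

```text
time_s: 17.1
tool_pos: [0.4985, 0.1787, 0.1127]
tool_rot: [-180.0, 0.1, 93.1]
force: [-1.0, 1.2, 0.6]
grip_width: 0.0004
time_s: 17.4
tool_pos: [0.4985, 0.1788, 0.1092]
tool_rot: [-180.0, 0.0, 93.1]
force: [-0.3, 2.0, 1.5]
grip_width: 0.0001
time_s: 17.7
tool_pos: [0.4985, 0.179, 0.1074]
tool_rot: [180.0, 0.0, 93.1]
force: [-1.0, 1.2, 3.5]
grip_width: -0.0001
```

```bash
python3 -m handwheel '[[0,0,0,0.001,0],[0,0,0,0.002,0],[0,0,0,0.002,0]]'; python3 -m handwheel '[[0,0,0,0.001,0],[0,0,0,0.002,0],[0,0,0,0.002,0]]'
python3 - <<'E'
from h import *
from cell import read_camera,get_obs
b=read_camera('scene')[80:220,200:360]
cv2.imwrite('pics/a11.png',cv2.resize(b,None,fx=4,fy=4,interpolation=cv2.INTER_CUBIC))
for a in (.1,.05,0,-.05):
    X=w(0,.22*np.cos(a),.12+.22*np.sin(a));print(a,(proj('scene',X)-[199.6,79.6])*4)
E
```

```text
time_s: 18.0
tool_pos: [0.4985, 0.1791, 0.1053]
tool_rot: [180.0, 0.0, 93.1]
force: [-0.3, -0.4, 3.3]
grip_width: 0.0009
time_s: 18.3
tool_pos: [0.4985, 0.1792, 0.1046]
tool_rot: [180.0, -0.0, 93.1]
force: [-4.1, -1.1, 10.7]
grip_width: 0.0006
0.1 [451.03169975 331.23961241]
0.05 [451.08029293 341.37089608]
0 [450.6335769  351.69830473]
-0.05 [449.70041907 362.19819328]
```

View pics/a11.png

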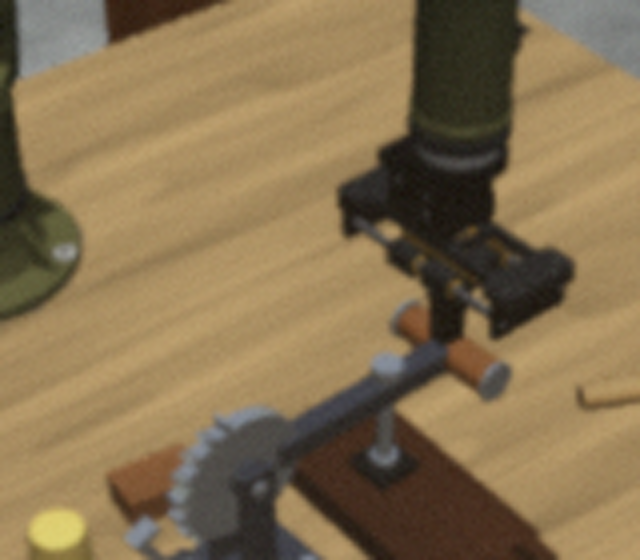

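The bar centre is at about (451,350), which matches a ≈ 0.0, and the force is now rising to 10.7 N. I'll press slightly more to seat the foot.

```bash
python3 -m handwheel '[[0,0,0,0.001,0],[0,0,0,0.001,0],[0,0,0,0.001,0]]'; python3 -m handwheel '[[0,0,0,0.001,0],[0,0,0,0.001,0],[0,0,0,0.001,0]]'
```

```text
time_s: 18.65
tool_pos: [0.4986, 0.1793, 0.1045]
tool_rot: [180.0, -0.0, 93.1]
force: [-5.0, -0.8, 16.0]
grip_width: 0.0007
time_s: 18.95
tool_pos: [0.4986, 0.1793, 0.1043]
tool_rot: [180.0, -0.1, 93.1]
force: [-7.5, -2.8, 21.0]
grip_width: 0.0005
```

The height no longer changes while the force rises from 11 to 21 N, so the foot bears on the board. I'll back straight up and check everything.

```bash
python3 -m handwheel '[[0,0,0,-0.005,0],[0,0,0,-0.02,0],[0,0,0,-0.06,0],[0,0,0,-0.11,0],[0,0,0,-0.16,0],[0,0,0,-0.2,0],[0,0.05,0,-0.2,0],[0,0.1,0,-0.2,0],[0,0.15,0,-0.2,0],[0,0.2,0,-0.2,0],[0,0.2,0,-0.2,0],[0,0.2,0,-0.2,0]]'
python3 - <<'E'
from h import *
from cell import read_camera
b=read_camera('scene')[110:260,190:350];a=read_camera('top');cv2.imwrite('pics/top9.png',a);a=a[180:320,190:390]
cv2.imwrite('pics/a12.png',cv2.resize(b,None,fx=4,fy=4,interpolation=cv2.INTER_CUBIC));cv2.imwrite('pics/a13.png',cv2.resize(a,None,fx=4,fy=4,interpolation=cv2.INTER_CUBIC))
E
```

```text
time_s: 20.15
tool_pos: [0.4868, 0.3802, 0.2995]
tool_rot: [-179.9, 0.1, 93.3]
force: [0.3, -1.3, 0.0]
grip_width: 0.0004
```

View pics/a12.png

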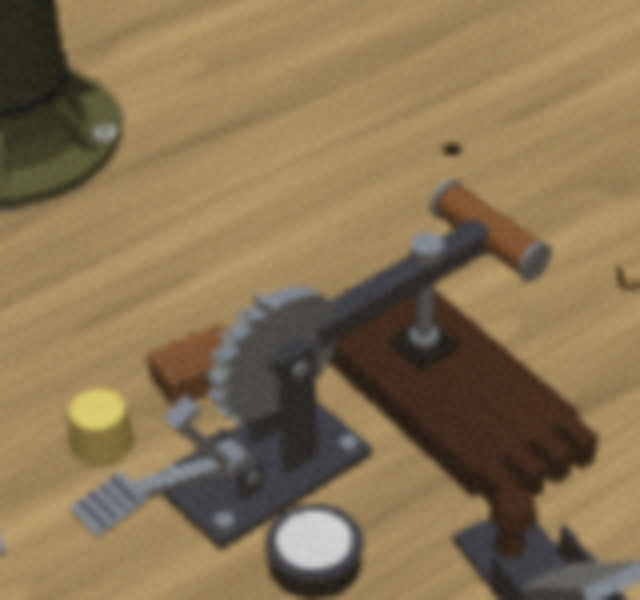

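View pics/a13.png

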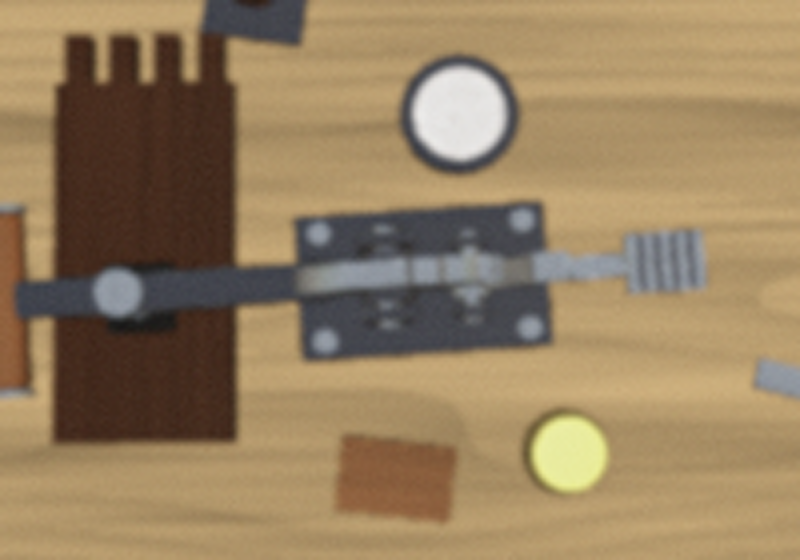

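The foot pad at (423,345) in the scene crop is flat on the board. The tab is still down at (110,503), and the board, block, tin, offcut and plane are where they were. One last check of the arm angle and the pawl before handing in.

```bash
python3 - <<'E'
from h import *
for a in (.03,0,-.03):print(a,(proj('scene',w(0,.22*np.cos(a),.12+.22*np.sin(a)))-[189.6,109.6])*4)
X,e=tri(T(666,261),S(111,503));d=X[:2]-o;print('tab',d@yh,X[2],e)
a=cv2.imread('pics/top0.png');b=cv2.imread('pics/top9.png')
def bd(i):
    m=((i[...,2]<100)&(i[...,2]>i[...,0]+12)).astype('uint8')[180:320,195:255];M=cv2.moments(m[55:100]*0+m[55:100]);
    m2=m.copy();r=np.where(m2.any(1))[0];return r.min(),r.max(),[np.where(m2[k])[0][[0,-1]] for k in(25,105)]
print(bd(a),bd(b))
from cell import sign_off
print(sign_off())
E
```

```text
0.03 [490.96055915 225.47965982]
0 [490.6335769  231.69830473]
-0.03 [490.13146587 237.97903272]
tab -0.16246050198502238 0.0696516855413904 0.002334686571807514
(np.int64(0), np.int64(110), [array([ 9, 53]), array([ 9, 53])]) (np.int64(0), np.int64(110), [array([ 9, 53]), array([ 9, 53])])
the job is handed in; nothing more can be done
None
```

The board is clamped, and I handed the job in at about 20 s of the 48 s allowed. I pressed the pawl's thumb tab down to its stop, then pushed the crossbar down past the teeth until the foot bore on the board. I then backed the gripper well away.

**Last checks:**
- **Pawl:** the tab measured y = -162 mm, z = 70 mm, against -164 and 70 mm for fully pressed. The pictures show the nose clear of the teeth.
- **Arm:** the crossbar is at about 0.02 rad or less in the scene picture, and the foot pad lies flat on the board. At the end of the push the force rose from 11 to 21 N with almost no further movement.
- **Surroundings:** the board's edges are on the same pixels in the before and after top views. By eye, the wax tin, wax block, offcut and plane have not moved. I did not re-check the hammer, chisel and brush individually, but the gripper never went near them.

**What disagreed:**
- **Tool height:** the reported tool height reads about 31 mm lower than the real fingertips. I noticed this in the pictures and confirmed it when I touched the tab, so I found both contacts by force.
- **Crossbar push:** the fingers were about 11 mm off-centre on the bar partway down. I lifted clear of it, re-centred and carried on.
- **Base plate:** it measured about 4 mm small from the blurred picture edges, but the origin I got from it agreed with the tab and crossbar.

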